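# Press a bush home with a one-handed bar clamp

### The job

The ratchet bar clamp screwed to the plywood board serves as this bench's little press: a bearing block stands in the nest against its fixed jaw, with a flanged plastic bush only started in the bore. Pump the clamp's trigger against its handle, stroke by stroke, until the bush's flange is fully home against the block, and finish with a firm nip of about 18 newtons on it; feel for that as you squeeze, because the thin flange cracks at 24. Then press the release lever and slide the jaw all the way back to its rear stop, let go of everything, and leave the block standing in its nest and the other things on the bench alone.

Things in the scene. Friction and masses are not known exactly. Their poses are not given: they have to be found in the camera images.
- jig: Fixed plywood board 155 x 380 x 12 mm with the clamp lying flat on it. Origin: centre of its underside, on the bench. z up; y along the clamp's steel bar towards the fixed jaw; x from handle side to jaw side. Bar 20 mm wide, 7 mm thick, at x = -55 mm, axis at z = 34 mm. Fixed jaw: x -78 to 34, y 130 to 160, 54 mm high; its rubber facing ends at y = 120. Tail saddle y -153 to -179, 40 mm high.
- head (a joint): Sliding head on the toothed bar, m: 0 at its rear stop, growing towards the fixed jaw (jig +y) to 0.085. Black housing round the bar (jig x -75 to -25, 104 mm long, top at z = 51 mm) with the jaw arm on its +x side and the handle on its -x side. Friction 3 N. Pushes forwards freely; a holding pawl (5.4 mm teeth) locks it backwards unless the release lever is pressed.
- trigger (a joint): Trigger, rad: 0 let go (spring-returned, 1.5 to 3 N at the finger), 0.225 squeezed fully towards the handle (jig -y). Past about 0.06 to 0.12 its pawl drives the head forward, up to 8 mm; let go, the head falls back to the last tooth, so a full squeeze gains 5.4 mm. Squeezed against the handle with F it makes a jaw force of about 1.9 x (F - 3.5 N); 1 mm of squeeze moves the jaw about 0.4 mm.
- release (a joint): Release lever, rad: let go it rests between -0.03 and 0.1 (pawl in or on the teeth), 0.22 pressed to its stop. Pressed backwards (jig -y), away from the fixed jaw; the pawl is clear of the teeth beyond 0.14. Spring 2 N at the tab; with the clamp loaded it takes up to 10 N to break free. Pushing on past its stop slides the whole head back.
- handle_back (a point): Middle of the handle's rear (-y) side, 85 mm to the -x side of the bar's axis, 34 mm above the bench. Black handle, 26 mm thick in y, 30 mm high, its free end 128 mm from the bar's axis. Only bare bench lies under handle and trigger.
- trigger_front (a point): Middle of the trigger's front (+y) side, 85 mm to the -x side of the bar's axis, 34 mm above the bench, 107 mm from its hinge. Black lever 14 mm thick in y, 26 mm high, in front of the handle; free end 108 mm from the bar's axis. Let go, it is 66 mm from handle_back; fully squeezed 42 mm. Pushing it alone, without the handle, gives about half the jaw force.
- release_tab (a point): Middle of the front (+y) face of the release lever's tab, 40 mm to the -x side of the bar's axis, 34 mm above the bench. Dark steel plate 7 mm thick in y, 24 mm high (top at z = 46 mm), from 21 to 57 mm off the bar's axis, 25 mm in front of the trigger. The space in front of it is free.
- pad: The moving jaw's rubber pad, 38 mm wide, 32 mm high. Origin: centre of its face, which looks to jig +y. Springy: it gives 1 mm for each 15 N, so the head moves on a little after the flange is home. A nip of 13 to 24 N is right; above 24 N the flange cracks.
- block: Loose grey plastic bearing block: foot 60 (x) x 22 (y) x 12 mm, upper part 44 mm wide, 40 mm high in all. Origin: centre of its underside, on the board. Stands between two low battens, its back within 4 mm of the fixed jaw's facing; axes nearly parallel to the jig's. Bore along y, 22 mm above its underside.
- flange_face (a point): Centre of the bush's flange face, looking to jig -y at the pad. White plastic flange 32 mm across, 4 mm thick, on a 22 mm sleeve, a tight fit in the block (slides at 6 N). It starts 7 to 10 mm out; when home its face is at y = -15 mm in the block's frame.
- spare_bush: Bystander: a second flanged bush standing on its flange on the board, 32 mm across, 22 mm high. Origin: centre of its underside.
- socket: Bystander: a steel socket standing on the board, 24 mm across, 38 mm high. Origin: centre of its underside.
- driver: Bystander: a screwdriver lying on the bench. Origin: under its middle.
- spanner: Bystander: a steel spanner lying on the bench. Origin: under its middle.
- oil_can: Bystander: a grey oil can, 56 mm across, 150 mm high. Origin: centre of its underside.
- screw_jar: Bystander: a squat glass jar, 64 mm across, 75 mm high. Origin: centre of its underside.
- caster: Bystander: a small caster on its wheel, plate 50 x 44 mm on top, 63 mm high. Origin: under the wheel.

How it is judged:
By the outcome, as a careful person would: the job done as asked, in the order asked, and still so for the second after the job is handed in, with the robot touching nothing.
It also fails if it takes over 72 s, if anything falls off the work surface, if the arm or the gripper's body presses on something with over 40 N, if the wrist force passes 120 N, or if a joint passes its speed limit or range.

### The arm

A 6-joint arm with a two-finger parallel gripper is mounted at the origin on the work surface. World frame = base frame: x ahead of the robot, y to its left, z up, the work surface at z = 0. Lengths are in m, angles in degrees, forces in N, time in s.
With the tool pointing down it reaches from about 0.25 to 0.725 m from the base axis. Payload 9.7 kg.
Tool frame: the origin (TCP) lies midway between the tips of the shut fingers; the grasp point (between the pads) lies 19 mm behind it; z points along the fingers, y is the line along which they close (so a half turn about z gives the same grasp; the last joint's range is limited). The gripper opens to 85 mm and grips with 20 to 120 N. Pads are 22 mm wide; open, the fingers measure 114 mm over their backs; the gripper's body (76 mm by 85 mm) begins 54 mm behind the grasp point. The pads swing forward as they close: fully open they stand 13 mm farther back than shut.
Start: joints at [-66.979, 4.979, 10.078, 95.1, 0, 90], TCP at [0.215, -0.506, 0.231] pointing down, gripper open.
Joint ranges: [-179.16, 179.16], [-48.56, 103.87], [-65.8, 70.77], [-126.05, 130.52], [-82.76, 87.17], [-180, 180]. Speed limits (degrees/s): [127.2, 127.2, 147.25, 180, 180, 180].

### API

Orientations are given as [roll, pitch, yaw] about the fixed x, y, z axes, in that order (R = Rz(yaw) Ry(pitch) Rx(roll)).
In Python, from workcell import bot gives the robot as it stands. The module is installed in compiled form; this text tells all that it offers.
- The arm moves only by the tool send_rows, never from a script. Its argument "moves" is one flat list of numbers, 7 for each row, row after row: the shift along the world's x, y, z normalised to -1 to 1, where 1 is 0.025 m, then the turn, a rotation vector about the world's x, y, z normalised to -1 to 1, where 1 is 0.15 rad, then the closure, from -1 (fully open) to 1 (shut), so that 0 is half open. A call has 1 to 8 rows; each row shifts and turns the commanded pose from where the row before left it; what a row does not reach is not made up. A row lasts 1/8 s, in which the tool goes at most 62.5 mm and 10.7 degrees, less where a joint would pass 70% of its speed; a pose out of reach is approached as far as the arm can. A call with a number of a shift or a turn outside -1 to 1 is refused whole. A call with a gripper value outside its range is refused whole. The fingers move at their own pace and stop on an object; "squeeze" is the grip in N (left out, the last holds). Time passes only in rows, so rows that do not move let the fingers close. It gives the time, the measured TCP pose, the force, the opening and the grip force at its end, in the units of the state.
- bot.get_obs(): the state, without advancing time (a new reading comes with each control period).
- bot.camera(name): name is "side" or "top"; returns a dict with "color" (420x560x3 uint8, red, green, blue), "camera_matrix" (3x3 intrinsics, pixels), "R" (3x3) and "t" (3): a world point X has camera coordinates R X + t. Camera axes: x right, y down, z forward; pixel columns grow to the right and rows downward; lengths in m; the calibration is good to about 2 mm. A picture is of the moment at which its call begins. There is no depth.
- bot.job_done(): hands the job in; it is judged then, once.
Trained networks look in the newest picture that a camera, given by its name, has taken for a name from the list of things; names that differ only in an ending like _2 or _b are one class to them, and where a whole thing is asked for, a point or a joint stands for the part that bears it (a point fixed in the world has none). Each returns a list of dicts, best first, with "p" (0 to 1); they miss things now and then, are a little off and sometimes report something else, mostly with a low value. They report only what shows in the picture. A call takes as long as a camera call.
- bot.boxes_of(camera, query): "extent" ([left, top, right, bottom] in pixels, round what is visible of it).
- bot.trace(camera, query): "region" (420x560 bool, what is visible of it) and "extent" ([left, top, right, bottom] in pixels, round what is visible of it).
- bot.landmark_of(camera, query): "pixel" ([column, row] in pixels: a listed point, or the origin of a listed thing).
The state is a dict: "time": time; "q": joint angles; "qd": joint speeds; "joint_efforts": joint torques, N m; "ee_pos": TCP position; "tcp_rot": TCP orientation; "wrist_force": force on the tool from outside, world axes, zero at the start; "torque": the same for the moment, N m; "opening": finger opening in m; "grasp_force": force on a finger pad.
Only numpy, scipy, OpenCV 4.12 (cv2) and the standard library are available. Lean on these libraries where they do the work, as an engineer would, in place of code of your own. Each camera call takes 0.05 s, during which the arm holds its last target. There are 200 camera calls.

## Working session

There is one attempt and no reset: what is moved stays moved. The work goes in short steps, Python scripts to look and compute and a tool call to move; the robot and the scene stay as the last step left them, time stands still between calls to the robot, and variables do not carry over. Pictures are saved under pics/ and viewed, at most 10 in all, crops included, and the job is handed in when it is done.

Besides the shell and the picture viewer there is one more tool, called after "Call:" by a JSON object that holds its "name" and its "arguments". send_rows: Moves the arm, as the interface text tells. Its arguments: {"type":"object","properties":{"moves":{"type":"array"},"squeeze":{"type":"number"}},"required":["moves"]}

```bash
mkdir -p pics
cat > h.py <<'E'
import numpy as np, cv2
from workcell import bot
def px(cam,q):
    r=bot.landmark_of(cam,q); return [(np.round(d["pixel"],1).tolist(),round(d["p"],2)) for d in r[:2]]
def ray(c,p):
    K,R,t=map(np.array,(c["camera_matrix"],c["R"],c["t"]))
    d=R.T@np.linalg.solve(K,[p[0],p[1],1]); return -R.T@t.ravel(),d
def atz(c,p,z):
    o,d=ray(c,p); return o+d*(z-o[2])/d[2]
def tri(cs,ps):
    A=np.zeros((3,3));b=np.zeros(3)
    for c,p in zip(cs,ps):
        o,d=ray(c,p);d/=np.linalg.norm(d);M=np.eye(3)-np.outer(d,d);A+=M;b+=M@o
    return np.linalg.solve(A,b)
def proj(c,X):
    K,R,t=map(np.array,(c["camera_matrix"],c["R"],c["t"])); v=K@(R@np.array(X)+t.ravel()); return v[:2]/v[2]
def save(c,n): cv2.imwrite(f"pics/{n}.png",cv2.cvtColor(c["color"],cv2.COLOR_RGB2BGR))
E
python3 - <<'E'
from h import *
cs={n:bot.camera(n) for n in("top","side")}
for n in cs: save(cs[n],n+"0"); print(n,ray(cs[n],[280,210]))
for q in ["jig","handle_back","trigger_front","release_tab","pad","block","flange_face","head","spare_bush","socket","driver","spanner","oil_can","screw_jar","caster"]:
    a,b=px("top",q),px("side",q)
    print(q,a[:1],b[:1], tri(list(cs.values()),[a[0][0],b[0][0]]).round(4) if a and b else "", atz(cs["top"],a[0][0],0.034).round(4) if a else "")
print(bot.get_obs())
E
```

```text
top (array([0.52514328, 0.04075584, 1.31522491]), array([ 0.03782835, -0.00364984, -0.9992868 ]))
side (array([-0.25728716,  0.97294875,  1.08810257]), array([ 0.50255335, -0.59185369, -0.63042725]))
jig [([311.7, 198.1], 0.62)] [([277.5, 209.3], 0.63)] [ 0.6184 -0.0561 -0.006 ] [ 0.6106 -0.0575  0.034 ]
handle_back [([331.4, 238.2], 0.55)] [([325.4, 207.8], 0.57)] [ 0.4879 -0.1219  0.027 ] [ 0.4927 -0.1173  0.034 ]
trigger_front [([310.9, 243.5], 0.65)] [([313.0, 211.9], 0.76)] [ 0.4782 -0.0541  0.058 ] [ 0.4761 -0.0569  0.034 ]
release_tab [([302.2, 226.3], 0.51)] [([296.9, 215.7], 0.57)] [ 0.526  -0.031   0.0317] [ 0.5264 -0.0305  0.034 ]
pad [([285.8, 196.9], 0.5)] [([266.5, 210.6], 0.4)] [0.6114 0.0186 0.0387] [0.6129 0.0195 0.034 ]
block [([275.8, 203.4], 0.66)] [([262.2, 221.9], 0.4)] [0.5958 0.0507 0.0208] [0.593  0.0489 0.034 ]
flange_face [([398.1, 178.3], 0.62)] [([265.5, 212.9], 0.51)] [ 0.7719 -0.307  -0.2343] [ 0.6739 -0.3139  0.034 ]Traceback (most recent call last):
  File "<stdin>", line 5, in <module>
  File "h.py", line 4, in px
    r=bot.landmark_of(cam,q); return [(np.round(d["pixel"],1).tolist(),round(d["p"],2)) for d in r[:2]]
ValueError: it knows: block, caster, driver, flange_face, handle_back, jig, oil_can, pad, release_tab, screw_jar, socket, spanner, spare_bush, trigger_front
```

Run:
```python
from h import *
cs={n:bot.camera(n) for n in("top","side")}
for q in ["spare_bush","socket","driver","spanner","oil_can","screw_jar","caster","flange_face"]:
    a,b=px("top",q),px("side",q)
    print(q,a,b, atz(cs["top"],a[0][0],0.0).round(4) if a else "")
o=bot.get_obs();print(o["wrist_force"],o["opening"])
t=cv2.imread("pics/top0.png")[120:330,190:470]; cv2.imwrite("pics/top0c.png",cv2.resize(t,(800,600),interpolation=cv2.INTER_CUBIC))
t=cv2.imread("pics/side0.png")[130:310,180:420]; cv2.imwrite("pics/side0c.png",cv2.resize(t,(800,600),interpolation=cv2.INTER_CUBIC))
```

```text
spare_bush [([351.7, 173.6], 0.49)] [([284.3, 180.3], 0.56), ([226.6, 215.4], 0.28)] [ 0.6899 -0.1813  0.    ]
socket [([311.5, 174.5], 0.41), ([119.7, 266.9], 0.39)] [([263.1, 196.5], 0.66), ([324.8, 207.9], 0.65)] [ 0.6851 -0.0585  0.    ]
driver [([220.1, 259.1], 0.92), ([308.6, 194.0], 0.69)] [([269.5, 279.6], 0.64)] [0.4231 0.2149 0.    ]
spanner [([397.6, 177.7], 0.87)] [([315.4, 164.3], 0.45)] [ 0.6797 -0.3218  0.    ]
oil_can [([120.7, 268.2], 0.82)] [([199.2, 357.6], 0.85)] [0.3908 0.5147 0.    ]
screw_jar [([434.9, 203.5], 0.86), ([398.6, 179.1], 0.46)] [([353.4, 159.7], 0.87), ([197.7, 356.4], 0.6)] [ 0.6026 -0.436   0.    ]
caster [([269.8, 162.0], 0.66)] [([228.8, 214.0], 0.52)] [0.7213 0.0696 0.    ]
flange_face [([280.9, 197.6], 0.41)] [([355.4, 161.3], 0.62), ([263.8, 214.0], 0.35)] [0.6128 0.0338 0.    ]
[ 0.49999374  0.81298096 -0.19506834] 0.08576072574371096
```

View pics/top0c.png

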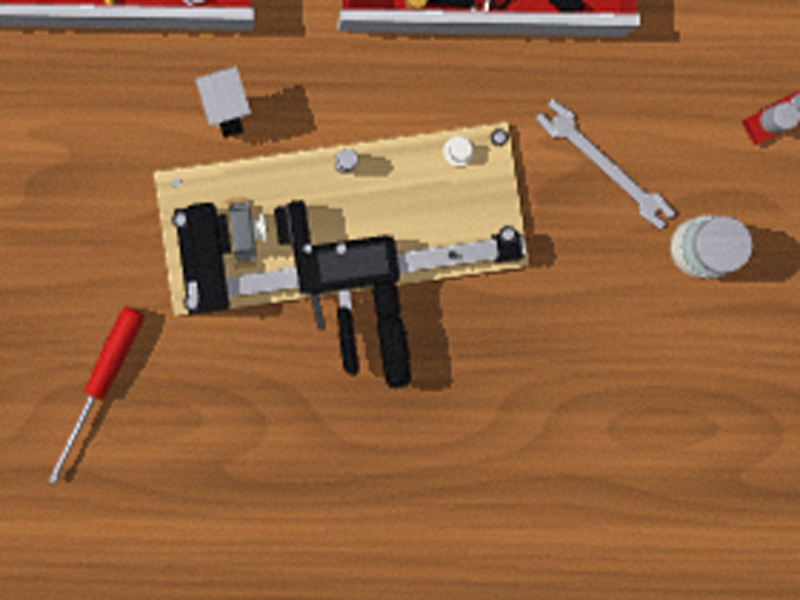

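View pics/side0c.png

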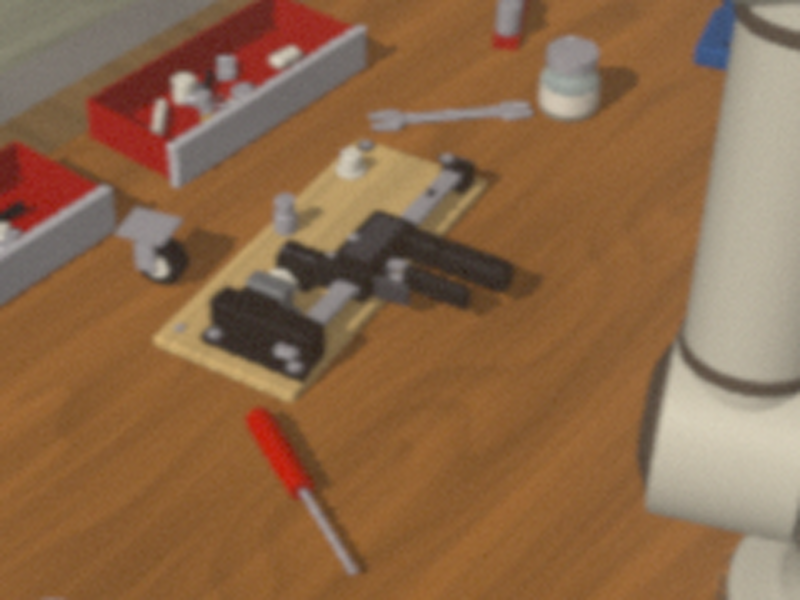

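The top crop shows the clamp with its fixed jaw at left, at crop (200,257). The head is at (350,262), the release tab at (318,310), the trigger at (347,340) and the handle at (393,335). The space around the handle is free. The side crop shows the same layout, with the socket and spare bush standing behind on the board.

```bash
cat >> h.py <<'E'
def jigfit(c):
    K=np.array(c["camera_matrix"]);h=cv2.cvtColor(c["color"],cv2.COLOR_RGB2HSV)
    m=((h[...,0]>12)&(h[...,0]<32)&(h[...,2]>150)&(h[...,1]>50)&(h[...,1]<150)).astype(np.uint8)
    m=cv2.morphologyEx(m,cv2.MORPH_OPEN,np.ones((3,3)))
    n,l,s,_=cv2.connectedComponentsWithStats(m); 
    sel=np.isin(l,[i for i in range(1,n) if s[i,4]>60])
    sel[:150]=0; sel[240:]=0
    P=np.array([atz(c,p,0.012)[:2] for p in np.argwhere(sel)[:,::-1]]); return P
E
python3 - <<'E'
from h import *
np.set_printoptions(suppress=True,precision=4)
c=bot.camera("top"); P=jigfit(c); print(len(P),P.min(0),P.max(0))
r=cv2.minAreaRect((P*1000).astype(np.float32)); print(r)
s=bot.camera("side")
# fine: corners of the jig from manual crop pixels
for p in [(155,172),(510,123),(527,268),(176,316)]: print(atz(c,[190+p[0]*.35,120+p[1]*.35],.012))
for q in ["handle_back","trigger_front","release_tab","pad","block","flange_face"]:
    for n in("top","side"): print(q,n,px(n,q), [np.round(e["extent"],1).tolist() for e in bot.boxes_of(n,q)[:1]])
o=bot.get_obs();print(o)
E
```

```text
3270 [ 0.5157 -0.2414] [0.7212 0.1464]
((620.406494140625, -49.5025634765625), (153.45387268066406, 380.4638671875), 9.177446365356445)
[0.6629 0.1456 0.012 ]
[ 0.7214 -0.23    0.012 ]
[ 0.5677 -0.2491  0.012 ]
[0.511  0.1204 0.012 ]
handle_back top [([329.7, 239.2], 0.96), ([275.5, 202.5], 0.51)] [[286.2, 191.8, 337.9, 254.2]]
handle_back side [([324.6, 212.0], 0.78)] [[262.5, 192.4, 330.8, 224.7]]
trigger_front top [([310.4, 244.2], 0.5)] [[308.8, 222.3, 317.4, 250.6]]
trigger_front side [([313.5, 216.3], 0.73)] [[294.6, 205.6, 321.8, 222.4]]
release_tab top [([300.1, 224.9], 0.59)] []
release_tab side [([298.1, 215.6], 0.53)] [[291.0, 211.7, 300.3, 219.4]]
pad top [([283.8, 199.3], 0.39)] [[286.7, 190.8, 292.4, 208.8]]
pad side [([226.6, 215.6], 0.7), ([267.6, 212.3], 0.48)] [[266.0, 207.3, 274.0, 214.2]]
block top [([273.3, 202.6], 0.58)] [[268.5, 192.4, 279.6, 208.2]]
block side [([296.9, 216.4], 0.5), ([262.4, 227.0], 0.41)] []
flange_face top [([435.7, 202.9], 0.57), ([279.2, 196.4], 0.41)] [[209.5, 229.6, 242.0, 291.1]]
flange_face side [([312.0, 216.7], 0.7), ([264.5, 211.6], 0.46)] []
{'time': 3.0, 'q': array([-66.9803,   4.9787,  10.0767,  95.1005,  -0.0008,  90.0003]), 'qd': array([ 0.0728, -0.1016,  0.0423,  0.0365,  0.0254, -0.048 ]), 'joint_efforts': array([  0.0002, -52.0095,  46.4856,   0.0017,   0.    ,  -0.    ]), 'ee_pos': array([ 0.2151, -0.5062,  0.2313]), 'tcp_rot': array([-179.9975,    0.0008,   23.0193]), 'wrist_force': array([-0.5546,  0.0685, -0.3509]), 'torque': array([-0.071 ,  0.0233,  0.0062]), 'grasp_force': 0.0, 'opening': 0.08554734046288189}
```

Run:
```python
from h import *
np.set_printoptions(suppress=True,precision=4)
c=bot.camera("top"); np.savez("top.npz",**{k:c[k] for k in("camera_matrix","R","t","color")})
a=np.radians(9.0);ex=np.array([np.cos(a),np.sin(a)]);ey=np.array([-np.sin(a),np.cos(a)]);C=np.array([.618,-.051])
# rectified jig-frame view at z=.048, 1 mm/px upscaled; cols: -y jig to right, rows: -x down
def rect(z,name):
    xs=np.arange(.02,-.22,-.0004); ys=np.arange(.16,-.16,-.0004)
    L=np.array([[[*(C+x*ex+y*ey),z] for y in ys] for x in xs]).reshape(-1,3)
    K=c["camera_matrix"];v=(K@(c["R"]@L.T+np.array(c["t"]).reshape(3,1)));uv=(v[:2]/v[2]).T.reshape(len(xs),len(ys),2).astype(np.float32)
    im=cv2.remap(c["color"],uv[...,0],uv[...,1],cv2.INTER_CUBIC);cv2.imwrite(name,im[...,::-1]);return im
im=rect(.048,"pics/rect.png")
g=im.max(2)
for x in(-.12,-.13,-.14,-.15,-.16,-.17,-.18,-.19):
    r=g[int((.02-x)/.0004)]; b=np.flatnonzero(np.diff((r<50).astype(int))); print(x,[round(.16-.0004*i,4) for i in b])
```

```text
-0.12 [np.float64(0.022), np.float64(0.0076), np.float64(-0.0172), np.float64(-0.0444)]
-0.13 [np.float64(0.0224), np.float64(0.0084), np.float64(-0.018), np.float64(-0.046)]
-0.14 [np.float64(0.022), np.float64(0.0084), np.float64(-0.0172), np.float64(-0.046)]
-0.15 [np.float64(0.0224), np.float64(0.008), np.float64(-0.0176), np.float64(-0.046)]
-0.16 [np.float64(0.0172), np.float64(0.0096), np.float64(-0.0176), np.float64(-0.0448)]
-0.17 [np.float64(-0.0184), np.float64(-0.044)]
-0.18 [np.float64(-0.0216), np.float64(-0.0396)]
-0.19 []
```

View pics/rect.png

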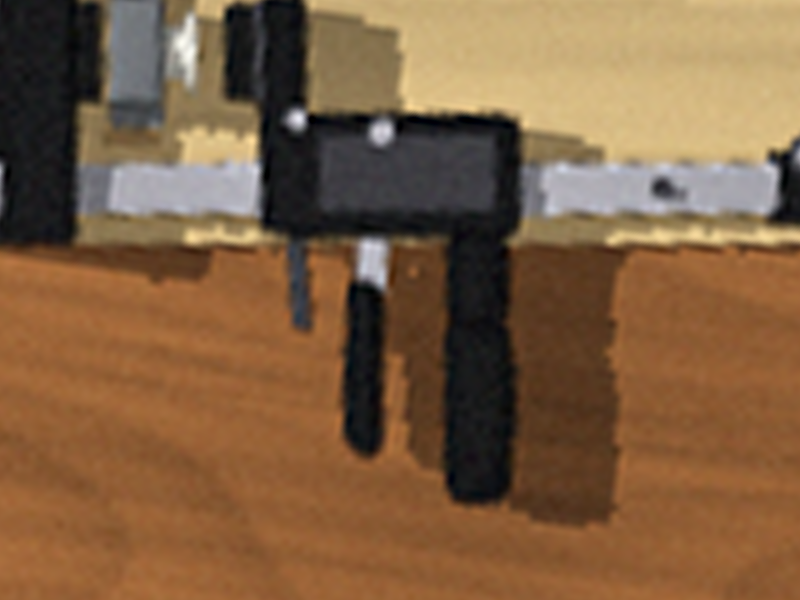

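The rectified view is in the jig frame at 0.4 mm per pixel. It shows the bar level at row 188, the trigger front at column 345, the handle at columns 445–515 and the release tab at column 300. That puts the middle between handle and trigger at about (0.4815, -0.084), with the jig yawed 9°.

Call:
{"name": "send_rows", "arguments": {"moves": [0.63, 1, 0, 0, 0, -0.1, -1, 0.63, 1, 0, 0, 0, -0.1, -1, 0.63, 1, 0, 0, 0, -0.1, -1, 0.63, 1, 0, 0, 0, -0.1, -1, 0.63, 1, 0, 0, 0, -0.1, -1, 0.63, 1, 0, 0, 0, -0.1, -1, 0.63, 1, 0, 0, 0, -0.1, -1, 0.63, 1, 0, 0, 0, -0.1, -1]}}

```text
time: 4.05
ee_pos: [0.3415, -0.3054, 0.2314]
tcp_rot: [180.0, -0.0, 16.1]
wrist_force: [-0.1, 0.2, -0.1]
opening: 0.0854
grasp_force: 0.0
```

Call:
{"name": "send_rows", "arguments": {"moves": [0.63, 1, -0.5, 0, 0, -0.1, -1, 0.63, 1, -0.5, 0, 0, -0.1, -1, 0.63, 1, -0.5, 0, 0, -0.1, -1, 0.63, 1, -0.5, 0, 0, -0.1, -1, 0.63, 1, -0.5, 0, 0, -0.1, -1, 0.63, 1, -0.5, 0, 0, -0.1, -1, 0.63, 1, -0.5, 0, 0, -0.1, -1, 0.63, 0.88, -0.5, 0, 0, -0.1, -1]}}

```text
time: 5.05
ee_pos: [0.4675, -0.1082, 0.131]
tcp_rot: [180.0, -0.0, 9.3]
wrist_force: [0.2, 0.0, 0.1]
opening: 0.0854
grasp_force: 0.0
```

Call:
{"name": "send_rows", "arguments": {"moves": [0.6, 0.99, 0, 0, 0, -0.03, -1, 0, 0, 0, 0, 0, 0, -1, 0, 0, 0, 0, 0, 0, -1]}}

```text
time: 5.42
ee_pos: [0.4819, -0.0847, 0.1314]
tcp_rot: [180.0, 0.0, 9.0]
wrist_force: [0.0, 0.1, 0.2]
opening: 0.0852
grasp_force: 0.0
```

Call:
{"name": "send_rows", "arguments": {"moves": [0, 0, -0.8, 0, 0, 0, -1, 0, 0, -0.8, 0, 0, 0, -1, 0, 0, -0.8, 0, 0, 0, -1, 0, 0, -0.8, 0, 0, 0, -1, 0, 0, -0.8, 0, 0, 0, -1, 0, 0, -0.76, 0, 0, 0, -1, 0, 0, 0, 0, 0, 0, -1], "squeeze": 20}}

```text
time: 6.3
ee_pos: [0.4808, -0.0851, 0.0113]
tcp_rot: [-180.0, 0.1, 8.9]
wrist_force: [0.7, -0.2, 0.0]
opening: 0.0857
grasp_force: 0.0
```

Call:
{"name": "send_rows", "arguments": {"moves": [0, 0, 0, 0, 0, 0, -0.75, 0, 0, 0, 0, 0, 0, -0.65, 0, 0, 0, 0, 0, 0, -0.6, 0, 0, 0, 0, 0, 0, -0.6]}}

```text
time: 6.8
ee_pos: [0.4823, -0.0845, 0.0126]
tcp_rot: [180.0, -0.0, 9.0]
wrist_force: [-0.2, -0.2, 0.3]
opening: 0.0686
grasp_force: 0.0
```

Call:
{"name": "send_rows", "arguments": {"moves": [0, 0, 0, 0, 0, 0, -0.5, 0, 0, 0, 0, 0, 0, -0.4, 0, 0, 0, 0, 0, 0, -0.4]}}

```text
time: 7.18
ee_pos: [0.4825, -0.085, 0.0129]
tcp_rot: [179.9, -0.0, 9.0]
wrist_force: [-1.0, -5.2, 5.0]
opening: 0.0594
grasp_force: 4.1
```

Call:
{"name": "send_rows", "arguments": {"moves": [0.01, -0.05, 0, 0, 0, 0, -0.25, 0.01, -0.05, 0, 0, 0, 0, -0.1, 0.01, -0.05, 0, 0, 0, 0, 0.02, 0, 0, 0, 0, 0, 0, 0.02, 0, 0, 0, 0, 0, 0, 0.02]}}

```text
time: 7.8
ee_pos: [0.4832, -0.0875, 0.0131]
tcp_rot: [-179.9, -0.1, 9.0]
wrist_force: [-1.8, 3.5, 9.6]
opening: 0.0425
grasp_force: 19.9
```

Call:
{"name": "send_rows", "arguments": {"moves": [-0.01, 0.07, 0, 0, 0, 0, -0.4, -0.02, 0.1, 0, 0, 0, 0, -0.65, -0.02, 0.1, 0, 0, 0, 0, -0.65, -0.01, 0.1, 0, 0, 0, 0, -0.65]}}

```text
time: 8.3
ee_pos: [0.4813, -0.0789, 0.0123]
tcp_rot: [180.0, 0.0, 9.0]
wrist_force: [-0.1, -0.4, 0.4]
opening: 0.0706
grasp_force: 0.0
```

```bash
cat >> h.py <<'E'
def rect(name,z=.048):
    c=bot.camera("top")
    a=np.radians(9.0);ex=np.array([np.cos(a),np.sin(a)]);ey=np.array([-np.sin(a),np.cos(a)]);C=np.array([.618,-.051])
    xs=np.arange(.04,-.20,-.0004); ys=np.arange(.16,-.16,-.0004)
    L=np.array([[[*(C+x*ex+y*ey),z] for y in ys] for x in xs]).reshape(-1,3)
    v=(c["camera_matrix"]@(c["R"]@L.T+np.array(c["t"]).reshape(3,1)));uv=(v[:2]/v[2]).T.reshape(len(xs),len(ys),2).astype(np.float32)
    im=cv2.remap(c["color"],uv[...,0],uv[...,1],cv2.INTER_CUBIC);cv2.imwrite(name,im[...,::-1]);return im
E
python3 - <<'E'
from h import *
rect("pics/r1.png"); print(bot.get_obs()["opening"],bot.get_obs()["wrist_force"])
E
```

```text
0.07054867472763877 [-0.09398332  0.934425   -0.12637068]
```

View pics/r1.png

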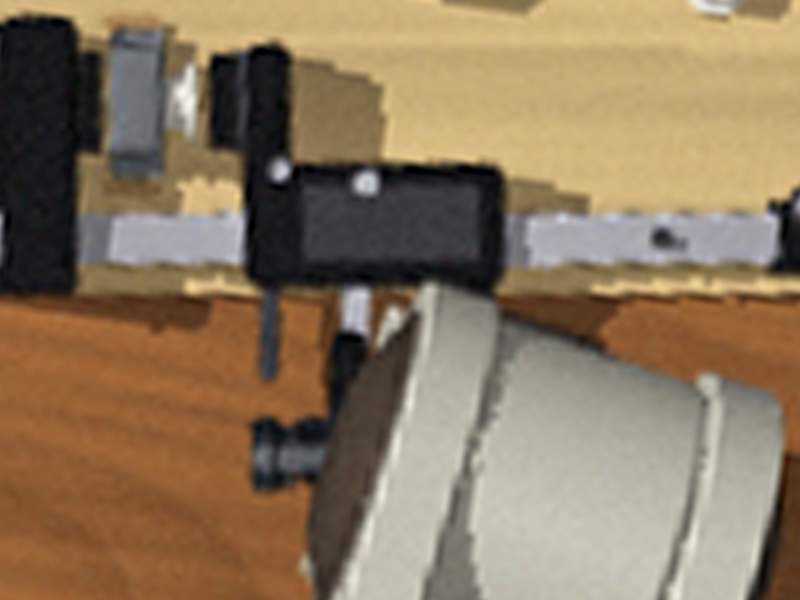

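The pad has moved forward one tooth: the housing edge went from column 262 to 246. The pad face is now at column 210 and the flange face at about 197, so the gap is about 5 mm. Next comes a full stroke.

Call:
{"name": "send_rows", "arguments": {"moves": [0, 0, 0, 0, 0, 0, -0.45, 0.01, -0.05, 0, 0, 0, 0, -0.3, 0.01, -0.05, 0, 0, 0, 0, -0.15, 0.01, -0.05, 0, 0, 0, 0, 0.02, 0, 0, 0, 0, 0, 0, 0.02, 0, 0, 0, 0, 0, 0, 0.02]}}

```text
time: 9.1
ee_pos: [0.4825, -0.0823, 0.0132]
tcp_rot: [-179.9, -0.1, 9.0]
wrist_force: [-2.4, 3.2, 9.4]
opening: 0.0427
grasp_force: 19.8
```

Call:
{"name": "send_rows", "arguments": {"moves": [-0.01, 0.07, 0, 0, 0, 0, -0.4, -0.02, 0.1, 0, 0, 0, 0, -0.65, -0.02, 0.1, 0, 0, 0, 0, -0.65, -0.01, 0.1, 0, 0, 0, 0, -0.65]}}

```text
time: 9.6
ee_pos: [0.4806, -0.0734, 0.0123]
tcp_rot: [180.0, 0.0, 9.0]
wrist_force: [0.3, 0.2, 0.8]
opening: 0.0704
grasp_force: 0.0
```

Call:
{"name": "send_rows", "arguments": {"moves": [0, 0, 0, 0, 0, 0, -0.45, 0, 0, 0, 0, 0, 0, -0.45, 0, 0, 0, 0, 0, 0, -0.45]}}

```text
time: 9.98
ee_pos: [0.4808, -0.0738, 0.0126]
tcp_rot: [180.0, -0.0, 9.0]
wrist_force: [-2.0, -3.7, 4.9]
opening: 0.0619
grasp_force: 3.7
```

Call:
{"name": "send_rows", "arguments": {"moves": [0.01, -0.05, 0, 0, 0, 0, -0.3, 0, 0, 0, 0, 0, 0, -0.3]}}

```text
time: 10.22
ee_pos: [0.4812, -0.0748, 0.0126]
tcp_rot: [180.0, -0.0, 9.0]
wrist_force: [0.2, -1.2, 4.8]
opening: 0.0558
grasp_force: 3.3
```

Call:
{"name": "send_rows", "arguments": {"moves": [0.01, -0.05, 0, 0, 0, 0, -0.2, 0, 0, 0, 0, 0, 0, -0.2]}}

```text
time: 10.48
ee_pos: [0.4815, -0.0763, 0.0127]
tcp_rot: [180.0, -0.0, 9.0]
wrist_force: [-0.7, -3.7, 5.3]
opening: 0.0517
grasp_force: 4.3
```

Call:
{"name": "send_rows", "arguments": {"moves": [0.01, -0.03, 0, 0, 0, 0, -0.14, 0, 0, 0, 0, 0, 0, -0.14]}}

```text
time: 10.72
ee_pos: [0.4817, -0.0768, 0.0129]
tcp_rot: [180.0, -0.0, 9.0]
wrist_force: [-2.0, -2.4, 8.2]
opening: 0.0489
grasp_force: 6.5
```

Call:
{"name": "send_rows", "arguments": {"moves": [0, -0.02, 0, 0, 0, 0, -0.09, 0, 0, 0, 0, 0, 0, -0.09]}}

```text
time: 10.98
ee_pos: [0.4817, -0.0771, 0.0131]
tcp_rot: [-180.0, -0.1, 9.0]
wrist_force: [-2.6, -0.3, 9.8]
opening: 0.0465
grasp_force: 7.6
```

Call:
{"name": "send_rows", "arguments": {"moves": [0, -0.02, 0, 0, 0, 0, -0.05, 0, 0, 0, 0, 0, 0, -0.05]}}

```text
time: 11.22
ee_pos: [0.4818, -0.0773, 0.0132]
tcp_rot: [-180.0, -0.1, 9.0]
wrist_force: [-1.8, 0.1, 10.5]
opening: 0.0449
grasp_force: 8.2
```

Call:
{"name": "send_rows", "arguments": {"moves": [0, 0, 0, 0, 0, 0, -0.02, 0, 0, 0, 0, 0, 0, -0.02]}}

```text
time: 11.48
ee_pos: [0.4819, -0.0774, 0.0133]
tcp_rot: [-180.0, -0.1, 9.0]
wrist_force: [-3.1, -0.7, 11.5]
opening: 0.0434
grasp_force: 9.5
```

Call:
{"name": "send_rows", "arguments": {"moves": [0, 0, 0, 0, 0, 0, 0, 0, 0, 0, 0, 0, 0, 0]}}

```text
time: 11.72
ee_pos: [0.4819, -0.0774, 0.0134]
tcp_rot: [-180.0, -0.1, 9.0]
wrist_force: [-2.5, 1.0, 11.4]
opening: 0.0428
grasp_force: 17.3
```

Call:
{"name": "send_rows", "arguments": {"moves": [-0.01, 0.06, 0, 0, 0, 0, -0.4, -0.02, 0.1, 0, 0, 0, 0, -0.65, -0.02, 0.1, 0, 0, 0, 0, -0.65, -0.01, 0.1, 0, 0, 0, 0, -0.65]}}

```text
time: 12.22
ee_pos: [0.4798, -0.0686, 0.0122]
tcp_rot: [180.0, 0.0, 9.0]
wrist_force: [0.0, -0.2, -0.9]
opening: 0.0703
grasp_force: 0.0
```

Run:
```python
from h import *
im=rect("pics/r2.png")
```

```text
(no output)
```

View pics/r2.png

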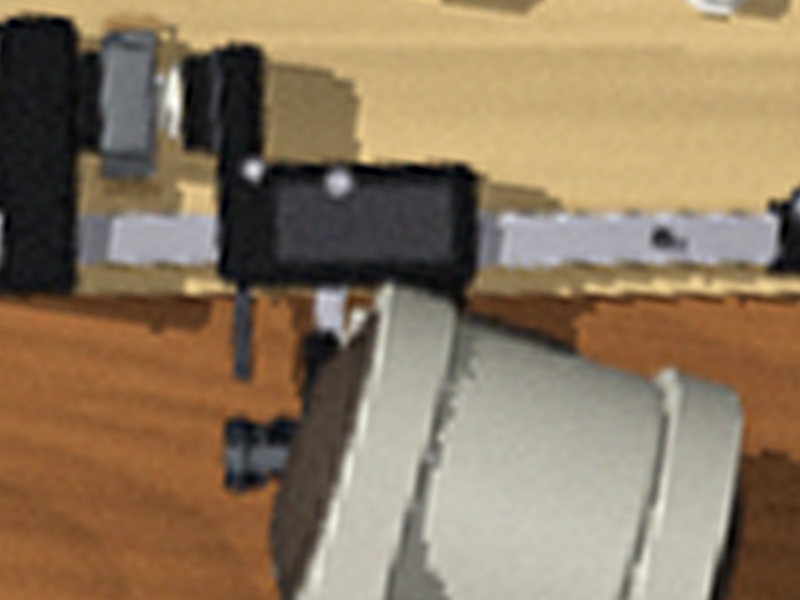

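Pad and flange now meet at about column 182, and the block is seated against the facing at column 100. About 6–7 mm remains, so the next stroke goes carefully by feel.

Call:
{"name": "send_rows", "arguments": {"moves": [0, 0, 0, 0, 0, 0, -0.45, 0.01, -0.05, 0, 0, 0, 0, -0.3, 0, 0, 0, 0, 0, 0, -0.3]}}

```text
time: 12.65
ee_pos: [0.4806, -0.0707, 0.0131]
tcp_rot: [179.9, -0.1, 9.0]
wrist_force: [-0.3, -3.8, 5.6]
opening: 0.0556
grasp_force: 4.4
```

Call:
{"name": "send_rows", "arguments": {"moves": [0.01, -0.05, 0, 0, 0, 0, -0.2, 0.01, -0.03, 0, 0, 0, 0, -0.16, 0, 0, 0, 0, 0, 0, -0.16]}}

```text
time: 13.02
ee_pos: [0.4809, -0.0721, 0.0134]
tcp_rot: [180.0, -0.1, 9.0]
wrist_force: [-3.6, 0.4, 9.0]
opening: 0.0497
grasp_force: 7.2
```

Call:
{"name": "send_rows", "arguments": {"moves": [0, -0.02, 0, 0, 0, 0, -0.12, 0, 0, 0, 0, 0, 0, -0.12]}}

```text
time: 13.28
ee_pos: [0.481, -0.0723, 0.0135]
tcp_rot: [-180.0, -0.1, 9.0]
wrist_force: [-3.6, 1.5, 10.9]
opening: 0.0477
grasp_force: 7.8
```

Call:
{"name": "send_rows", "arguments": {"moves": [0, -0.01, 0, 0, 0, 0, -0.09, 0, 0, 0, 0, 0, 0, -0.09]}}

```text
time: 13.52
ee_pos: [0.481, -0.0724, 0.0136]
tcp_rot: [-180.0, -0.1, 9.0]
wrist_force: [-4.2, 2.0, 11.7]
opening: 0.0466
grasp_force: 8.0
```

Call:
{"name": "send_rows", "arguments": {"moves": [0, -0.01, 0, 0, 0, 0, -0.07, 0, 0, 0, 0, 0, 0, -0.07]}}

```text
time: 13.78
ee_pos: [0.4811, -0.0725, 0.0136]
tcp_rot: [-179.9, -0.1, 9.0]
wrist_force: [-3.6, 4.1, 11.0]
opening: 0.0462
grasp_force: 8.3
```

Call:
{"name": "send_rows", "arguments": {"moves": [0, -0.01, 0, 0, 0, 0, -0.05, 0, 0, 0, 0, 0, 0, -0.05]}}

```text
time: 14.02
ee_pos: [0.4812, -0.0726, 0.0136]
tcp_rot: [-179.9, -0.1, 9.0]
wrist_force: [-3.6, 5.5, 12.1]
opening: 0.0452
grasp_force: 8.3
```

Call:
{"name": "send_rows", "arguments": {"moves": [0, 0, 0, 0, 0, 0, -0.03, 0, 0, 0, 0, 0, 0, -0.03]}}

```text
time: 14.28
ee_pos: [0.4812, -0.0727, 0.0137]
tcp_rot: [-179.9, -0.1, 9.0]
wrist_force: [-4.6, 4.5, 12.6]
opening: 0.044
grasp_force: 9.2
```

Call:
{"name": "send_rows", "arguments": {"moves": [0, 0.01, 0, 0, 0, 0, -0.01, 0, 0, 0, 0, 0, 0, -0.01]}}

```text
time: 14.52
ee_pos: [0.4812, -0.0725, 0.0138]
tcp_rot: [-180.0, -0.1, 9.0]
wrist_force: [-3.7, 3.0, 11.8]
opening: 0.0435
grasp_force: 13.5
```

Call:
{"name": "send_rows", "arguments": {"moves": [0, 0, 0, 0, 0, 0, 0.0, 0, 0, 0, 0, 0, 0, 0.0]}}

```text
time: 14.78
ee_pos: [0.4812, -0.0725, 0.0138]
tcp_rot: [-180.0, -0.1, 9.0]
wrist_force: [-4.2, 3.8, 12.9]
opening: 0.0433
grasp_force: 17.5
```

Call:
{"name": "send_rows", "arguments": {"moves": [-0.01, 0.06, 0, 0, 0, 0, -0.4, -0.02, 0.1, 0, 0, 0, 0, -0.65, -0.02, 0.1, 0, 0, 0, 0, -0.65, -0.01, 0.1, 0, 0, 0, 0, -0.65]}}

```text
time: 15.28
ee_pos: [0.479, -0.0639, 0.0122]
tcp_rot: [180.0, 0.0, 9.0]
wrist_force: [-0.4, 0.9, 0.3]
opening: 0.0703
grasp_force: 0.0
```

Run:
```python
from h import *
im=rect("pics/r3.png")
a=cv2.imread("pics/r2.png")[0:300,0:400];b=cv2.imread("pics/r3.png")[0:300,0:400]
cv2.imwrite("pics/r3c.png",cv2.resize(np.vstack([a,b]),(800,600*2)[:1]+(600,) ) if 0 else np.hstack([a,b]))
```

```text
(no output)
```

View pics/r3c.png

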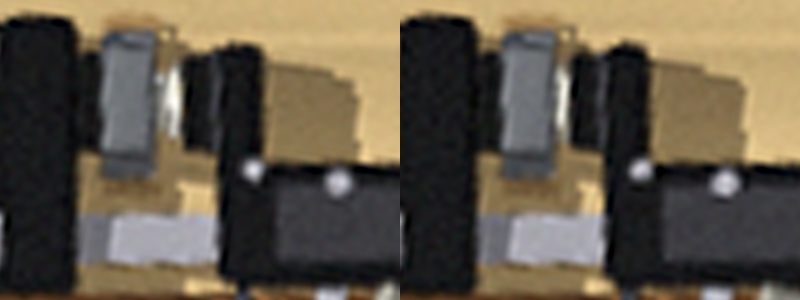

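The flange edge has gone from column 181 to 169, and home is at about 165, so 1–2 mm remains. The final stroke goes in small steps, aiming for a grip reading of about 13.5 N (a jaw force of roughly 18 N).

Call:
{"name": "send_rows", "arguments": {"moves": [0, 0, 0, 0, 0, 0, -0.45, 0.01, -0.05, 0, 0, 0, 0, -0.3, 0, 0, 0, 0, 0, 0, -0.3]}}

```text
time: 15.7
ee_pos: [0.4797, -0.0659, 0.013]
tcp_rot: [179.9, -0.0, 9.0]
wrist_force: [-1.7, -3.7, 5.1]
opening: 0.0555
grasp_force: 4.7
```

Call:
{"name": "send_rows", "arguments": {"moves": [0.01, -0.03, 0, 0, 0, 0, -0.25, 0, 0, 0, 0, 0, 0, -0.25]}}

```text
time: 15.95
ee_pos: [0.4798, -0.0664, 0.0131]
tcp_rot: [180.0, -0.0, 9.0]
wrist_force: [-3.1, -1.5, 7.6]
opening: 0.0537
grasp_force: 6.4
```

Call:
{"name": "send_rows", "arguments": {"moves": [0, -0.02, 0, 0, 0, 0, -0.22, 0, 0, 0, 0, 0, 0, -0.22]}}

```text
time: 16.2
ee_pos: [0.4799, -0.0668, 0.0133]
tcp_rot: [180.0, -0.1, 9.0]
wrist_force: [-2.7, -1.6, 8.8]
opening: 0.0524
grasp_force: 7.6
```

Call:
{"name": "send_rows", "arguments": {"moves": [0, -0.01, 0, 0, 0, 0, -0.2, 0, 0, 0, 0, 0, 0, -0.2]}}

```text
time: 16.45
ee_pos: [0.4799, -0.0671, 0.0134]
tcp_rot: [179.9, -0.1, 9.0]
wrist_force: [-2.9, -1.6, 11.2]
opening: 0.0508
grasp_force: 9.0
```

Call:
{"name": "send_rows", "arguments": {"moves": [0, -0.01, 0, 0, 0, 0, -0.18, 0, 0, 0, 0, 0, 0, -0.18]}}

```text
time: 16.7
ee_pos: [0.48, -0.0674, 0.0136]
tcp_rot: [179.9, -0.1, 9.0]
wrist_force: [-4.4, -1.6, 11.2]
opening: 0.0506
grasp_force: 10.0
```

Call:
{"name": "send_rows", "arguments": {"moves": [0, -0.01, 0, 0, 0, 0, -0.165, 0, 0, 0, 0, 0, 0, -0.165]}}

```text
time: 16.95
ee_pos: [0.48, -0.0676, 0.0137]
tcp_rot: [179.9, -0.1, 9.0]
wrist_force: [-5.5, -1.2, 11.5]
opening: 0.0502
grasp_force: 11.0
```

Call:
{"name": "send_rows", "arguments": {"moves": [0, -0.01, 0, 0, 0, 0, -0.15, 0, 0, 0, 0, 0, 0, -0.15]}}

```text
time: 17.2
ee_pos: [0.48, -0.0678, 0.0138]
tcp_rot: [179.9, -0.1, 9.0]
wrist_force: [-4.7, -0.7, 13.9]
opening: 0.0491
grasp_force: 11.7
```

Run:
```python
from h import *
im=rect("pics/r4.png")
f=[];g=[]
for i in range(3):
    o=bot.get_obs();f.append(o["grasp_force"]);g.append(o["opening"]);bot.camera("top")
print(f,g)
# intensity profile along y through flange (rows 85-115)
for n in("r2","r3","r4"):
    r=cv2.imread(f"pics/{n}.png")[80:120,90:230].astype(float).max(2).mean(0); print(n,r[40:110:2].astype(int).tolist())
```

```text
[11.666243998333812, 11.672153547406197, 11.672497317194939] [0.0493662973806501, 0.049399144417449345, 0.04925086945617699]
r2 [117, 117, 116, 116, 117, 116, 114, 109, 102, 93, 86, 83, 86, 99, 116, 132, 146, 158, 173, 191, 212, 230, 239, 232, 203, 158, 107, 61, 28, 12, 11, 16, 20, 22, 22]
r3 [120, 120, 119, 118, 118, 117, 114, 108, 101, 94, 89, 90, 103, 130, 168, 207, 229, 222, 185, 129, 72, 31, 15, 13, 16, 20, 22, 23, 23, 23, 24, 27, 34, 45, 56]
r4 [116, 117, 117, 117, 117, 115, 113, 108, 101, 96, 95, 102, 121, 149, 180, 200, 197, 168, 119, 67, 27, 7, 5, 12, 18, 21, 22, 25, 30, 38, 48, 56, 59, 55, 46]
```

Call:
{"name": "send_rows", "arguments": {"moves": [0, -0.01, 0, 0, 0, 0, -0.135, 0, 0, 0, 0, 0, 0, -0.135]}}

```text
time: 17.65
ee_pos: [0.4801, -0.0681, 0.0139]
tcp_rot: [179.9, -0.1, 9.0]
wrist_force: [-5.5, -0.2, 14.3]
opening: 0.0487
grasp_force: 12.0
```

Call:
{"name": "send_rows", "arguments": {"moves": [0, 0, 0, 0, 0, 0, -0.125, 0, 0, 0, 0, 0, 0, -0.125]}}

```text
time: 17.9
ee_pos: [0.4801, -0.0682, 0.0139]
tcp_rot: [179.9, -0.1, 9.0]
wrist_force: [-5.1, -1.7, 14.0]
opening: 0.0486
grasp_force: 13.4
```

Home, with a nip of roughly 18–19 N. Now let go of the trigger and lift clear.

Call:
{"name": "send_rows", "arguments": {"moves": [0, 0.02, 0, 0, 0, 0, -0.3, -0.01, 0.1, 0, 0, 0, 0, -0.5, -0.02, 0.1, 0, 0, 0, 0, -0.8, 0, 0, 0, 0, 0, 0, -1, 0, 0, 0.8, 0, 0, 0, -1, 0, 0, 1, 0, 0, 0, -1, 0, 0, 1, 0, 0, 0, -1, 0, 0, 1, 0, 0, 0, -0.5]}}

```text
time: 18.9
ee_pos: [0.4788, -0.0623, 0.108]
tcp_rot: [180.0, 0.0, 9.0]
wrist_force: [-0.6, 0.1, 0.2]
opening: 0.0696
grasp_force: 0.0
```

Call:
{"name": "send_rows", "arguments": {"moves": [-1, -1, 0, 0, 0, 0, 0, -1, -1, 0, 0, 0, 0, 1, -1, -1, 0, 0, 0, 0, 1, -1, -1, 0, 0, 0, 0, 1, 0, 0, 0, 0, 0, 0, 1]}}

```text
time: 19.52
ee_pos: [0.3777, -0.1634, 0.1074]
tcp_rot: [180.0, -0.0, 8.9]
wrist_force: [0.2, 0.5, 0.3]
opening: -0.0002
grasp_force: 0.0
```

Run:
```python
from h import *
im=rect("pics/r5.png",.046); print(bot.get_obs()["opening"])
```

```text
0.00010176100446541856
```

View pics/r5.png

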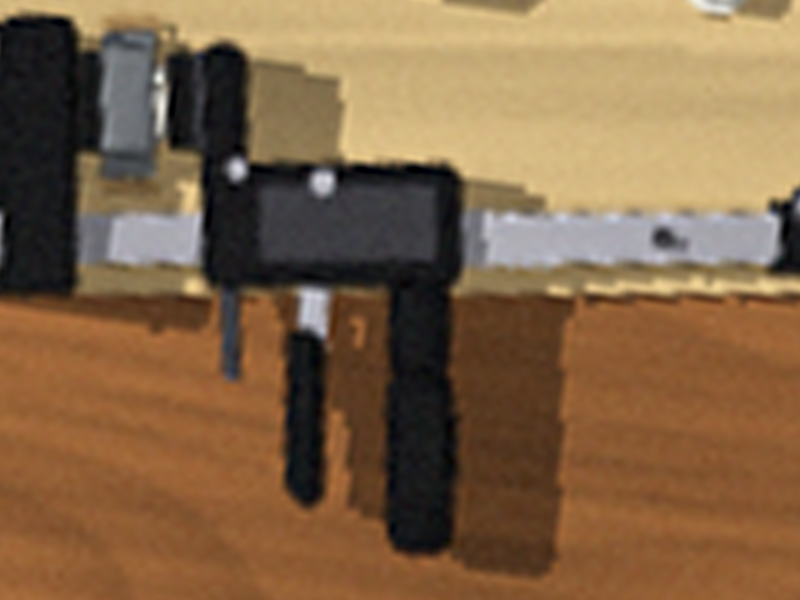

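The tab's front face is at column 221 (jig y = 0.072), the flange is against the block, and the block is standing in its nest. The fingers are shut, so I go in front of the tab.

Call:
{"name": "send_rows", "arguments": {"moves": [0.64, 0.99, 0, 0, 0, 0, 1, 0.64, 0.99, 0, 0, 0, 0, 1, 0.64, 0.99, 0, 0, 0, 0, 1, 0.64, 0.99, 0, 0, 0, 0, 1, 0.64, 0.99, 0, 0, 0, 0, 1, 0.64, 0.99, 0, 0, 0, 0, 1, 0.64, 0.99, 0, 0, 0, 0, 1, 0.64, 0.99, 0, 0, 0, 0, 1]}}

```text
time: 20.58
ee_pos: [0.5076, 0.0377, 0.107]
tcp_rot: [-180.0, 0.0, 9.1]
wrist_force: [-0.0, -0.3, -0.5]
opening: 0.0001
grasp_force: 0.0
```

Call:
{"name": "send_rows", "arguments": {"moves": [0, 0, 0, 0, 0, 0, 1, 0, 0, -0.7, 0, 0, 0, 1, 0, 0, -0.9, 0, 0, 0, 1, 0, 0, -0.9, 0, 0, 0, 1, 0, 0, -0.9, 0, 0, 0, 1, 0, 0, 0, 0, 0, 0, 1]}}

```text
time: 21.32
ee_pos: [0.5048, 0.0351, 0.0198]
tcp_rot: [-180.0, 0.2, 9.0]
wrist_force: [-1.1, 0.5, -0.8]
opening: -0.0002
grasp_force: 0.0
```

Call:
{"name": "send_rows", "arguments": {"moves": [0.03, -0.2, 0, 0, 0, 0, 1, 0.03, -0.2, 0, 0, 0, 0, 1, 0.03, -0.2, 0, 0, 0, 0, 1, 0.03, -0.2, 0, 0, 0, 0, 1, 0, 0, 0, 0, 0, 0, 1]}}

```text
time: 21.95
ee_pos: [0.51, 0.0155, 0.0225]
tcp_rot: [-180.0, -0.0, 9.0]
wrist_force: [-0.9, 1.2, 0.4]
opening: 0.0002
grasp_force: 0.4
```

Call:
{"name": "send_rows", "arguments": {"moves": [0.02, -0.15, 0, 0, 0, 0, 1, 0.02, -0.15, 0, 0, 0, 0, 1, 0.02, -0.15, 0, 0, 0, 0, 1, 0.02, -0.15, 0, 0, 0, 0, 1]}}

```text
time: 22.45
ee_pos: [0.512, 0.0008, 0.0223]
tcp_rot: [-180.0, -0.0, 9.0]
wrist_force: [-0.3, 3.5, 0.3]
opening: -0.0003
grasp_force: 1.5
```

Call:
{"name": "send_rows", "arguments": {"moves": [0.02, -0.15, 0, 0, 0, 0, 1, 0.02, -0.15, 0, 0, 0, 0, 1, 0.02, -0.15, 0, 0, 0, 0, 1, 0.02, -0.15, 0, 0, 0, 0, 1]}}

```text
time: 22.95
ee_pos: [0.5139, -0.0144, 0.0222]
tcp_rot: [-180.0, 0.0, 9.0]
wrist_force: [1.1, 3.3, -0.6]
opening: 0.0001
grasp_force: 1.4
```

Call:
{"name": "send_rows", "arguments": {"moves": [0.02, -0.12, 0, 0, 0, 0, 1, 0.02, -0.12, 0, 0, 0, 0, 1, 0.02, -0.12, 0, 0, 0, 0, 1]}}

```text
time: 23.32
ee_pos: [0.5153, -0.0234, 0.0222]
tcp_rot: [-180.0, 0.0, 9.0]
wrist_force: [0.7, 3.5, 0.4]
opening: -0.0001
grasp_force: 1.5
```

Call:
{"name": "send_rows", "arguments": {"moves": [0.01, -0.08, 0, 0, 0, 0, 1, 0.01, -0.08, 0, 0, 0, 0, 1]}}

```text
time: 23.58
ee_pos: [0.5159, -0.0273, 0.0223]
tcp_rot: [-180.0, -0.0, 9.0]
wrist_force: [0.7, 3.9, 0.1]
opening: -0.0001
grasp_force: 1.4
```

Call:
{"name": "send_rows", "arguments": {"moves": [0.01, -0.08, 0, 0, 0, 0, 1, 0.01, -0.08, 0, 0, 0, 0, 1]}}

```text
time: 23.82
ee_pos: [0.5163, -0.0313, 0.0223]
tcp_rot: [-180.0, 0.0, 9.0]
wrist_force: [0.6, 4.0, -0.3]
opening: 0.0001
grasp_force: 1.4
```

Call:
{"name": "send_rows", "arguments": {"moves": [0.01, -0.1, 0, 0, 0, 0, 1, 0.01, -0.1, 0, 0, 0, 0, 1]}}

```text
time: 24.08
ee_pos: [0.5169, -0.0363, 0.0223]
tcp_rot: [-180.0, -0.0, 9.0]
wrist_force: [1.4, 3.6, -0.6]
opening: 0.0001
grasp_force: 1.4
```

Call:
{"name": "send_rows", "arguments": {"moves": [0.01, -0.1, 0, 0, 0, 0, 1, 0.01, -0.1, 0, 0, 0, 0, 1]}}

```text
time: 24.32
ee_pos: [0.5174, -0.0414, 0.0223]
tcp_rot: [180.0, -0.0, 9.0]
wrist_force: [1.3, 3.1, 0.6]
opening: 0.0001
grasp_force: 1.4
```

Call:
{"name": "send_rows", "arguments": {"moves": [0.01, -0.1, 0, 0, 0, 0, 1, 0.01, -0.1, 0, 0, 0, 0, 1]}}

```text
time: 24.58
ee_pos: [0.5178, -0.0464, 0.0223]
tcp_rot: [-180.0, 0.0, 9.0]
wrist_force: [1.1, 3.7, -0.3]
opening: -0.0003
grasp_force: 1.4
```

Run:
```python
from h import *
for n in ("r5","r6"):
    if n=="r6": rect("pics/r6.png",.046)
    g=cv2.imread(f"pics/{n}.png").max(2)
    for r in (175,90): b=np.flatnonzero(np.diff((g[r]<60).astype(int))); print(n,r,b.tolist())
```

```text
r5 175 [75, 201, 226, 247, 308, 335, 455]
r5 90 [98, 169, 197, 202, 244]
r6 175 [75, 391, 394, 409, 436, 464, 587]
r6 90 [98, 295, 324, 331, 374]
```

Call:
{"name": "send_rows", "arguments": {"moves": [0.02, -0.12, 0, 0, 0, 0, 1, 0.02, -0.12, 0, 0, 0, 0, 1, 0.02, -0.12, 0, 0, 0, 0, 1, 0.02, -0.12, 0, 0, 0, 0, 1]}}

```text
time: 25.12
ee_pos: [0.5198, -0.0584, 0.0223]
tcp_rot: [-180.0, 0.0, 9.0]
wrist_force: [0.9, 3.4, 0.1]
opening: -0.0
grasp_force: 1.5
```

Call:
{"name": "send_rows", "arguments": {"moves": [0.02, -0.1, 0, 0, 0, 0, 1, 0.02, -0.1, 0, 0, 0, 0, 1, 0.01, -0.1, 0, 0, 0, 0, 1]}}

```text
time: 25.5
ee_pos: [0.521, -0.0659, 0.0222]
tcp_rot: [-180.0, 0.0, 9.0]
wrist_force: [-0.9, 2.8, 1.2]
opening: -0.0001
grasp_force: 1.6
```

Call:
{"name": "send_rows", "arguments": {"moves": [0.01, -0.08, 0, 0, 0, 0, 1, 0.01, -0.08, 0, 0, 0, 0, 1, 0.01, -0.08, 0, 0, 0, 0, 1]}}

```text
time: 25.88
ee_pos: [0.5213, -0.0678, 0.0221]
tcp_rot: [-179.5, -0.0, 9.2]
wrist_force: [-3.8, 31.6, 4.2]
opening: -0.0003
grasp_force: 15.5
```

Call:
{"name": "send_rows", "arguments": {"moves": [0.01, -0.08, 0, 0, 0, 0, 1, 0.01, -0.08, 0, 0, 0, 0, 1, 0.01, -0.08, 0, 0, 0, 0, 1]}}

```text
time: 26.25
ee_pos: [0.5214, -0.0692, 0.022]
tcp_rot: [-179.0, -0.0, 9.4]
wrist_force: [-6.8, 58.0, 8.3]
opening: 0.0003
grasp_force: 28.2
```

At the rear stop. Back off and lift away.

Call:
{"name": "send_rows", "arguments": {"moves": [-0.03, 0.25, 0, 0, 0, 0, 1, -0.08, 0.5, 0, 0, 0, 0, 1, -0.08, 0.5, 0, 0, 0, 0, 1, 0, 0, 0.8, 0, 0, 0, 1, 0, 0, 1, 0, 0, 0, 1, 0, 0, 1, 0, 0, 0, 1, 0, 0, 1, 0, 0, 0, 1]}}

```text
time: 27.12
ee_pos: [0.518, -0.0467, 0.1182]
tcp_rot: [179.9, -0.0, 9.0]
wrist_force: [-0.3, -0.3, -0.6]
opening: -0.0001
grasp_force: 0.0
```

Call:
{"name": "send_rows", "arguments": {"moves": [-1, -1, 0.5, 0, 0, 0, 1, -1, -1, 0.5, 0, 0, 0, 1, -1, -1, 0, 0, 0, 0, 1, -1, -1, 0, 0, 0, 0, 1, -1, -1, 0, 0, 0, 0, 1, 0, -1, 0, 0, 0, 0, 1, 0, -1, 0, 0, 0, 0, 1, 0, 0, 0, 0, 0, 0, 1]}}

```text
time: 28.12
ee_pos: [0.3927, -0.2228, 0.1423]
tcp_rot: [179.9, 0.0, 8.9]
wrist_force: [-0.6, 0.9, -0.2]
opening: -0.0002
grasp_force: 0.0
```

Run:
```python
from h import *
rect("pics/r7.png",.046)
o=bot.get_obs();print(o["time"],o["ee_pos"],o["wrist_force"])
```

```text
28.175 [ 0.3926776  -0.22191456  0.14227295] [-0.28967143  0.35703131 -0.0350627 ]
```

View pics/r7.png

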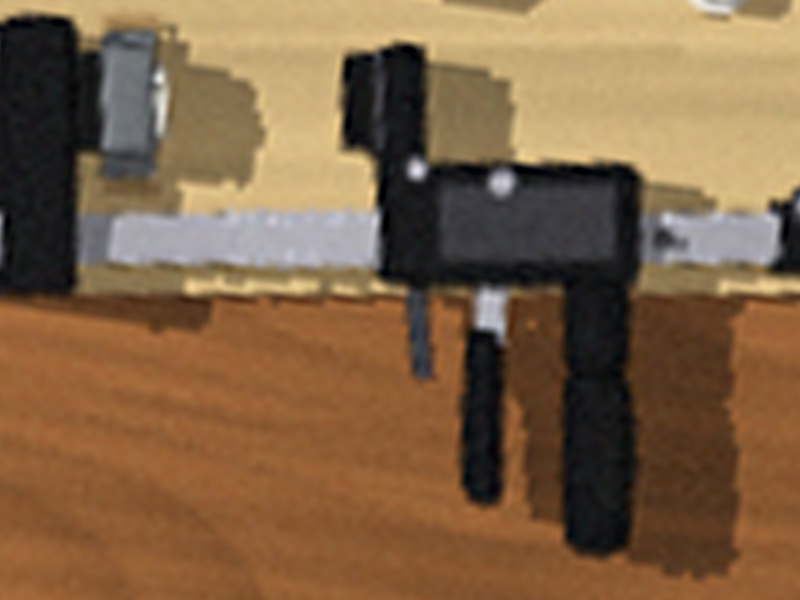

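The head is against the rear stop pin at column 655. The block stands in the nest with the flange tight on it (columns 157–168), and the lever and trigger are at rest. The arm is clear, so I'm handing in.

```bash
python3 -c "
from workcell import bot
print(bot.job_done())"
```

```text
the job is handed in; nothing more can be done
None
```

I handed the job in at about 28 s. The bush looks fully home, with a last nip of about 18–19 N at the jaw (worked out from a 13.4 N grip reading). The head is back on its rear stop, the block is still in its nest and the arm is clear. One thing to note: the fingers pressed the release tab with up to 58 N at the wrist when the head met the stop.

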